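Bring the mixer wheel's red clip to the top

ROBOT

A 6-joint arm with a two-finger parallel gripper is mounted at the origin on a cart in front of the work surface, level with it; the furniture and walls round the work are solid. World frame = base frame: x ahead of the robot, y to its left, z up, the work surface at z = 0. Lengths are in mm, angles in rad, forces in N, time in s.
With the tool pointing down it reaches from about 350 to 875 mm from the base axis. Payload 4.2 kg.
Tool frame: the origin (TCP) lies midway between the tips of the shut fingers; the grasp point (between the pads) lies 19 mm behind it (arm.grasp_offset is the distance from the TCP to the grasp point, in mm); z points along the fingers, y is the direction in which the jaws open and shut (so a half turn about z gives the same grasp; the last joint's range is limited). The gripper opens to 85 mm and grips with 20 to 120 N. Pads are 22 mm wide; open, the fingers measure 114 mm over their backs; the gripper's body (76 mm by 85 mm) begins 54 mm behind the grasp point. The pads swing forward as they close: fully open they stand 13 mm farther back than shut.
Start: joints at [-0.876, 0.385, 0.008, 0, -1.194, -0.259], TCP at [263.847, -566.555, 231.312] pointing down, gripper open.
Joint ranges: [-3.14, 3.14], [-1.21, 2.06], [-1.07, 1.41], [-3.16, 2.05], [-2.99, -0.16], [-3.1, 3.1]. Speed limits (rad/s): [2.79, 2.79, 3.14, 3.14, 3.14, 3.14].

INTERFACE

Orientations are given as a unit quaternion [x, y, z, w].
In Python, from bench import arm gives the robot as it stands.
- The arm moves only by the tool move_arm, never from a script. Its argument "moves" is a list of rows, each an object with "gripper": the gripper's target within -1 to 1 (fully open at 1, half-way at 0, shut at -1); "xyz": the shift along the tool's x, y, z in cm, a list of three; "angular": the turn, a rotation vector about the tool's x, y, z in rad, a list of three. In form: [{"gripper": gripper, "xyz": [dx, dy, dz], "angular": [wx, wy, wz]}, ...]. A call has 1 to 10 rows; each row is the pose to reach, as a shift and turn from the pose commanded when the call began, along the tool's axes at that moment; what a row does not reach only later rows make up. A row lasts 1/8 s, in which the tool goes at most 62.5 mm and 10.7 degrees, less where a joint would pass 70% of its speed; a pose out of reach is approached as far as the arm can. A call with a gripper value outside its range is refused whole. The fingers move at their own pace and stop on an object; the grip force is fixed at half the most. Time passes only in rows, so rows that repeat a pose let the fingers close. It gives the time, the measured TCP pose, the force and the opening at its end, in the units of the state.
- arm.read_state(): the state, without advancing time (a new reading comes with each control period).
- arm.get_image(name): name is "scene" or "top"; returns (picture, depth): 480x640x3 uint8, blue, green, red; 480x640 float32, mm along the optical axis (not along the pixel's ray), 0 where there is no reading.
- arm.get_calibration(name): a dict with "camera_matrix" (3x3 intrinsics, pixels), "R" (3x3) and "t" (3): a world point X has camera coordinates R X + t. Camera axes: x right, y down, z forward; pixel columns grow to the right and rows downward; lengths in mm; the calibration is good to about 2 mm. A picture is of the moment at which its call begins. get_calibration takes no time and is no camera call.
- arm.job_done(): hands the job in, once; it reports no verdict.
The state is a dict: "clock": time; "joints": joint angles; "joint_vel": joint speeds; "joint_efforts": joint torques, N m; "position": TCP position; "ee_rot": TCP orientation; "contact_force": force on the tool from outside, world axes, zero at the start; "wrist_torque": the same for the moment, N m; "gripper_width": finger opening in mm.
Only numpy, scipy, OpenCV 4.12 (cv2) and the standard library are available. Lean on these libraries where they do the work, as an engineer would, in place of code of your own. Each camera call takes 0.05 s, during which the arm holds its last target. There are 200 camera calls.

TASK

The white tube mixer on the bench has an upright wheel with five arms, and the next tube will go into the red clip. Push the arms round gently with the fingertips, one push after another, without gripping the wheel or flicking it into a spin, until the red arm points straight up, and leave the wheel standing still there. Leave the bottles and the vial beside the mixer where they are.

Things in the scene. Friction and masses are not known exactly. Their poses are not given: they have to be found in the camera images.
- mixer: tube mixer, fixed to the bench. Origin on the bench top straight below the wheel's centre; its z is up, its x points from the wheel back into the white housing, its y to the left as seen from in front of the wheel. The housing (105 x 116 mm in plan, top 190 mm above the bench) stands behind the wheel, 40 to 145 mm from the origin along x, on a 150 mm wide grey foot. The wheel stands upright in the plane x = 0 of this frame, facing the robot.
- wheel_centre (a point): centre of the wheel, on its level axle, 150 mm above the bench; it does not turn. The hub is 44 mm across and a thin grey ring of 8 mm round bar joins the arms 48 mm from the centre. Five straight arms stand out from the hub, 72 degrees apart, one red and four of bare metal with white ends: bars 12 mm wide and 10 mm thick that carry at 94 to 120 mm from the centre an empty open clip 26 mm wide and 18 mm thick. Outside the ring there is nothing between the arms.
- red_clip (a point): outer end of the red arm's clip, 120 mm from the wheel's centre; its z axis runs outward along the red arm, its x axis along the axle into the housing.
- wheel (a joint): angle of the red arm from straight up, rad: 0 (or any whole turn) is straight up, growing clockwise as seen from the robot (the top moves to the robot's right). It turns freely both ways without stops; a dry bearing friction of about 0.12 N m (about 1.2 N at the clips) holds it wherever it is left, and it hardly coasts.
- brown_bottle: square brown plastic bottle with brown screw cap, 43 x 43 x 84 mm, standing loose on the bench; origin at the centre of its underside. To be left alone.
- white_bottle: round white dropper bottle with yellow cap, 31 mm across, 70 mm tall, standing loose on the bench; origin at the centre of its underside. To be left alone.
- blue_vial: small vial with a white and blue cap, 28 mm across, 60 mm tall, standing loose on the bench; origin at the centre of its underside. To be left alone.

How it is judged:
By the outcome, as a careful person would: the job done as asked, in the order asked, and still so for the second after the job is handed in, with the robot touching nothing.
It also fails if it takes over 64 s, if anything falls off the work surface, if the arm or the gripper's body presses on something with over 40 N, if the wrist force passes 120 N, or if a joint passes its speed limit or range.

## Working session

There is one attempt and no reset: what is moved stays moved. The work goes in short steps, Python scripts to look and compute and a tool call to move; the robot and the scene stay as the last step left them, time stands still between calls to the robot, and variables do not carry over. Pictures are saved under pics/ and viewed, about 8 in all and at most 12, crops included, and the job is handed in when it is done.

Besides the shell and the picture viewer there is one more tool, called after ">>>" as a command line: name --argument value ..., lists and objects as JSON in quotes. move_arm: Moves the arm, as the interface text tells. Its arguments: {"type":"object","properties":{"moves":{"type":"array","items":{"type":"object","properties":{"gripper":{"type":"number"},"xyz":{"type":"array","items":{"type":"number"}},"angular":{"type":"array","items":{"type":"number"}}}}}},"required":["moves"]}

```bash
mkdir -p pics
python3 - <<'E'
from bench import arm
import cv2,numpy as np
for n in("scene","top"):
    p,d=arm.get_image(n); cv2.imwrite(f"pics/{n}0.png",p); np.save(f"pics/{n}0.npy",d)
    c=arm.get_calibration(n); print(n,np.round(c["camera_matrix"],1).tolist(),np.round(c["R"],3).tolist(),np.round(c["t"],1).tolist(), np.round(-c["R"].T@c["t"]) if hasattr(c["R"],"T") else "")
print(arm.read_state())
E
```

```text
scene [[507.5, 0.0, 310.6], [0.0, 507.5, 244.8], [0.0, 0.0, 1.0]] [[-0.493, -0.87, -0.015], [-0.56, 0.33, -0.76], [0.666, -0.366, -0.649]] [457.6, 361.4, 706.6] [-43. 538. 740.]
top [[483.3, 0.0, 312.0], [0.0, 483.3, 244.0], [0.0, 0.0, 1.0]] [[-0.026, -1.0, 0.003], [-0.98, 0.025, -0.195], [0.195, -0.008, -0.981]] [210.8, 538.2, 908.1] [356. 205. 995.]
{'clock': 0.1, 'joints': array([-8.76423104e-01,  3.85479772e-01,  6.75262074e-03, -4.31393106e-04,
       -1.19402707e+00, -2.58629540e-01]), 'joint_vel': array([-2.98067939e-04, -2.59905212e-04,  1.71900944e-03,  8.15473809e-04,
        2.00203369e-03, -1.32439890e-05]), 'joint_efforts': array([-8.46505372e-04, -3.93320024e+01,  1.88928115e+01,  4.19792980e+00,
       -2.65820490e-03, -1.01260600e-06]), 'position': array([ 263.60634663, -566.10087181,  230.32759321]), 'ee_rot': array([-2.16074483e-01,  9.76376372e-01,  9.61858628e-04, -2.70861909e-04]), 'contact_force': array([0.25558644, 0.18268914, 0.28516384]), 'wrist_torque': array([0.01536748, 0.01188275, 0.01563205]), 'gripper_width': 85.10984306146707}
```

View pics/scene0.png

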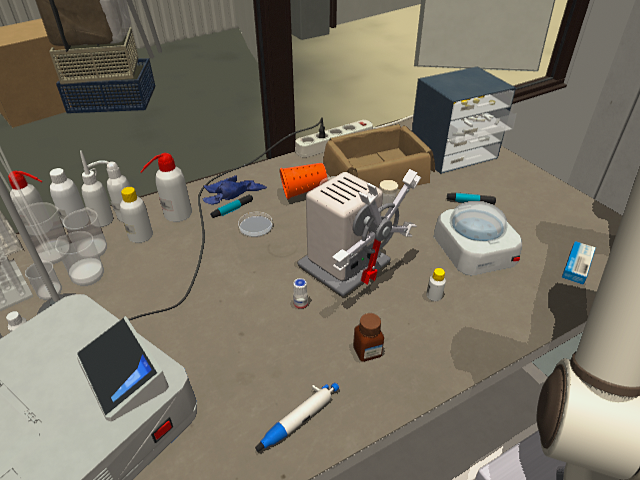

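View pics/top0.png

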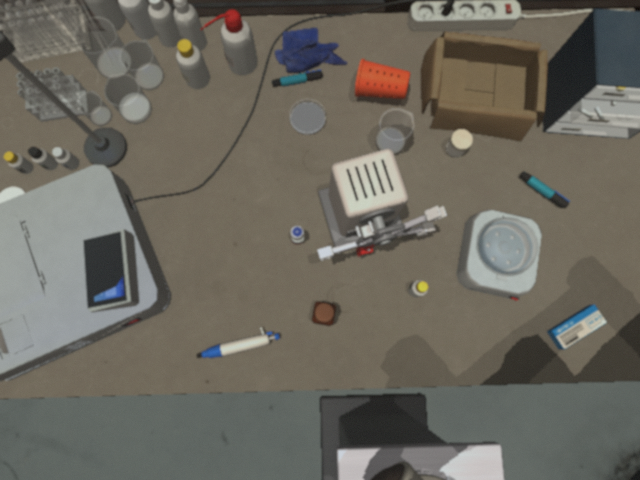

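The scene view shows the wheel with its red arm pointing nearly straight down (red clip at about 370,275). The brown bottle is at (369,338), the white bottle at (436,285) and the vial at (300,293). In the top view the housing top is at (370,185) and the wheel runs from (322,254) to (440,212).

```bash
cat > h.py <<'E'
from bench import arm
import cv2,numpy as np
def cloud(n,p,d):
    c=arm.get_calibration(n);K=np.array(c["camera_matrix"]);R=np.array(c["R"]);t=np.array(c["t"])
    v,u=np.mgrid[:480,:640]
    P=np.stack([(u-K[0,2])/K[0,0]*d,(v-K[1,2])/K[1,1]*d,d],-1)
    W=(P-t)@R; W[d<=0]=np.nan
    return W
def red(p):
    h=cv2.cvtColor(p,cv2.COLOR_BGR2HSV)
    return ((h[...,0]<6)|(h[...,0]>174))&(h[...,1]>170)&(h[...,2]>90)
E
python3 - <<'E'
from h import *
for n in("scene","top"):
    p=cv2.imread(f"pics/{n}0.png");d=np.load(f"pics/{n}0.npy");W=cloud(n,p,d)
    X=W[...,0];Y=W[...,1];Z=W[...,2]
    if n=="top": near=(slice(150,265),slice(315,450))
    else: near=(slice(165,300),slice(295,420))
    M=np.zeros(Z.shape,bool);M[near]=True
    m=M&(Z>183)&(Z<197)
    ok=cv2.connectedComponents(m.astype(np.uint8))
    l=ok[1];k=np.argmax(np.bincount(l[l>0]))
    q=np.c_[X[l==k],Y[l==k]].astype(np.float32)
    print(n,"housing top",len(q),cv2.minAreaRect(q),"z",np.median(Z[l==k]))
    m=M&red(p)
    print("red n",m.sum()); q=W[m]; 
    print(np.round(q[np.argsort(q[:,2])][::max(1,len(q)//12)]))
    for nm,b in dict(brown=(355,385,312,362),white=(425,447,267,302),vial=(290,310,277,308)).items() if n=="scene" else dict(brown=(310,338,300,327),white=(410,430,278,297),vial=(287,306,224,245)).items():
        B=np.zeros(Z.shape,bool);B[b[2]:b[3],b[0]:b[1]]=True;B&=(Z>25)
        print(nm,np.round(np.nanpercentile(W[B],[2,50,98],axis=0)).tolist())
E
```

```text
scene housing top 1737 ((622.4760131835938, 95.25588989257812), (108.95057678222656, 115.24066925048828), 15.242228507995605) z 191.40542890171184
red n 322
[[548.  83.   2.]
 [864.  15.  40.]
 [521. 104.  44.]
 [521. 105.  50.]
 [530.  78.  57.]
 [524.  87.  60.]
 [527.  92.  64.]
 [530.  84.  75.]
 [528.  89.  85.]
 [531.  87.  94.]
 [531.  79. 106.]
 [530.  80. 117.]
 [535.  82. 126.]]
brown [[385.0, 164.0, 27.0], [396.0, 186.0, 61.0], [423.0, 202.0, 88.0]]
white [[438.0, -21.0, 26.0], [446.0, -5.0, 51.0], [461.0, 3.0, 73.0]]
vial [[555.0, 217.0, 26.0], [561.0, 231.0, 51.0], [578.0, 240.0, 64.0]]
top housing top 3519 ((625.8306884765625, 93.58705139160156), (103.83428955078125, 114.49368286132812), 14.817058563232422) z 189.1626331809749
red n 29
[[523. 102.  52.]
 [522.  93.  54.]
 [522.  97.  57.]
 [524. 101.  57.]
 [524.  93.  58.]
 [525.  91.  59.]
 [530.  95.  59.]
 [530.  99.  59.]
 [526.  99.  59.]
 [524.  99.  60.]
 [525.  95.  60.]
 [529. 101.  60.]
 [527.  93.  61.]
 [527. 101.  61.]
 [525. 101.  62.]]
brown [[387.0, 156.0, 49.0], [406.0, 178.0, 82.0], [428.0, 199.0, 87.0]]
white [[439.0, -24.0, 29.0], [451.0, -9.0, 55.0], [466.0, 1.0, 72.0]]
vial [[556.0, 213.0, 26.0], [565.0, 226.0, 59.0], [579.0, 238.0, 63.0]]
```

```bash
cat >> h.py <<'E'
yaw=np.radians(15);O=np.array([535.1,70.5,150.])
ex=np.array([np.cos(yaw),np.sin(yaw),0]);ey=np.array([-np.sin(yaw),np.cos(yaw),0])
B=np.array([ex,ey,[0,0,1]])           # world->mixer rows, origin wheel centre
def ang(n,p,xm=-7):                    # cast red pixels onto plane x_m=xm, fit direction from centre
    c=arm.get_calibration(n);K=np.array(c["camera_matrix"]);R=np.array(c["R"]);t=np.array(c["t"])
    v,u=np.nonzero(red(p)); D=(np.c_[u,v,np.ones(len(u))]@np.linalg.inv(K).T)@R; C=-R.T@t
    s=(xm-(C-O)@ex)/(D@ex); q=(C+s[:,None]*D-O)@B.T
    r=np.hypot(q[:,1],q[:,2]); q=q[(r>30)&(r<128)]
    (vx,vy,x0,y0)=cv2.fitLine(q[:,1:].astype(np.float32),cv2.DIST_HUBER,0,.01,.01).ravel()
    m=q[:,1:].mean(0); s=np.sign(vx*m[0]+vy*m[1])
    return dict(n=len(q),mean=np.degrees(np.arctan2(-m[0],m[1])).round(1),line=np.degrees(np.arctan2(-s*vx,s*vy)).round(1),off=round(float(vx*y0-vy*x0),1),rmax=np.hypot(q[:,1],q[:,2]).max().round())
def tcp():
    s=arm.read_state(); return np.round((s["position"]-O)@B.T,1),np.round(s["contact_force"],1),round(s["clock"],2)
def look(tag,crop=True):
    for n in("scene","top"):
        p,d=arm.get_image(n);cv2.imwrite(f"pics/{n}{tag}.png",p)
        try: print(n,ang(n,p))
        except Exception as e: print(n,e)
        cr=p[130:310,280:460] if n=="scene" else p[140:290,290:470]
        cv2.imwrite(f"pics/{n}{tag}c.png",cv2.resize(cr,None,fx=3,fy=3,interpolation=2))
    print(tcp())
E
python3 -c "
from h import *
for n in('scene','top'): print(ang(n,cv2.imread(f'pics/{n}0.png')))
print(tcp())"
```

```text
{'n': 283, 'mean': np.float64(-155.9), 'line': np.float64(-167.2), 'off': 15.3, 'rmax': np.float64(117.0)}
{'n': 29, 'mean': np.float64(-152.9), 'line': np.float64(169.3), 'off': -43.4, 'rmax': np.float64(97.0)}
(array([-427. , -544.6,   80.3]), array([0.3, 0.2, 0.3]), 0.1)
```

>>> move_arm --moves '[{"gripper":-1,"xyz":[0,0,-6],"angular":[0,0,0]},{"gripper":-1,"xyz":[0,0,-12],"angular":[0,0,0.05]},{"gripper":-1,"xyz":[-4,4,-12],"angular":[0,0,0.1]},{"gripper":-1,"xyz":[-8,8,-12],"angular":[0,0,0.174]},{"gripper":-1,"xyz":[-12,12,-12],"angular":[0,0,0.174]},{"gripper":-1,"xyz":[-16,16.5,-12],"angular":[0,0,0.174]},{"gripper":-1,"xyz":[-20,20.7,-12],"angular":[0,0,0.174]},{"gripper":-1,"xyz":[-24,25,-12],"angular":[0,0,0.174]},{"gripper":-1,"xyz":[-28,29,-12],"angular":[0,0,0.174]},{"gripper":-1,"xyz":[-28,29,-12],"angular":[0,0,0.174]}]'

```text
clock: 1.35
position: [396.0, -182.4, 351.2]
ee_rot: [-0.134, 0.991, 0.0, 0.0]
contact_force: [0.1, -0.8, -0.5]
gripper_width: 0.0
```

>>> move_arm --moves '[{"gripper":-1,"xyz":[-3,5,0],"angular":[0,0,0]},{"gripper":-1,"xyz":[-6,10,0],"angular":[0,0,0]},{"gripper":-1,"xyz":[-9.5,15,0],"angular":[0,0,0]},{"gripper":-1,"xyz":[-13,20,0],"angular":[0,0,0]},{"gripper":-1,"xyz":[-16.5,25,0],"angular":[0,0,0]},{"gripper":-1,"xyz":[-19.7,29.3,0],"angular":[0,0,0]},{"gripper":-1,"xyz":[-19.7,29.3,0],"angular":[0,0,0]}]'

```text
clock: 2.22
position: [510.7, 150.6, 349.3]
ee_rot: [-0.132, 0.991, -0.001, -0.002]
contact_force: [-0.9, -0.1, -0.7]
gripper_width: -0.4
```

```bash
cat >> h.py <<'E'
def dang(tag=None):                    # red arm angle from depth points
    for n in("scene","top"):
        p,d=arm.get_image(n); W=cloud(n,p,d)
        if tag: cv2.imwrite(f"pics/{n}{tag}.png",p)
        if tag: cv2.imwrite(f"pics/{n}{tag}c.png",cv2.resize(p[130:310,280:460] if n=="scene" else p[140:290,290:470],None,fx=3,fy=3,interpolation=2))
        q=(W[red(p)]-O)@B.T; r=np.hypot(q[:,1],q[:,2]); k=(r>25)&(r<130)&(abs(q[:,0])<20); q=q[k]; r=r[k]
        if len(q)<8: print(n,"few",len(q));continue
        f=q[q[:,0]<np.percentile(q[:,0],60)]
        a=lambda g:np.degrees(np.arctan2(-g[:,1],g[:,2]))
        print(n,len(q),"x",np.percentile(q[:,0],[5,50,95]).round(1))
        for lo,hi in((25,50),(50,94),(94,125)):
            g=q[(r>lo)&(r<hi)]
            if len(g)>3: A=np.unwrap(a(g),period=360); print("  r",lo,hi,len(g),"mid-lat(min,max,med) deg",np.percentile(A,[5,95,50]).round(1),"rmax",np.hypot(g[:,1],g[:,2]).max().round(0),"x",np.percentile(g[:,0],[5,50,95]).round(0))
    print(tcp())
E
python3 -c "
from h import *
dang('1')"
```

```text
scene 333 x [-6.2 -1.2  7.3]
  r 25 50 65 mid-lat(min,max,med) deg [-172.1 -153.8 -159.4] rmax 48.0 x [-4. -2.  5.]
  r 50 94 137 mid-lat(min,max,med) deg [-170.4 -160.  -163.6] rmax 94.0 x [-5. -1.  5.]
  r 94 125 131 mid-lat(min,max,med) deg [-172.9 -159.3 -160.9] rmax 118.0 x [-7. -1.  9.]
top 13 x [-5.3 -1.9  1.9]
  r 94 125 10 mid-lat(min,max,med) deg [-164.1 -160.4 -162.1] rmax 97.0 x [-4. -2.  1.]
(array([ -4.4,  81.5, 200.5]), array([ 0.8, -0.4,  0.5]), 2.33)
```

View pics/scene1c.png

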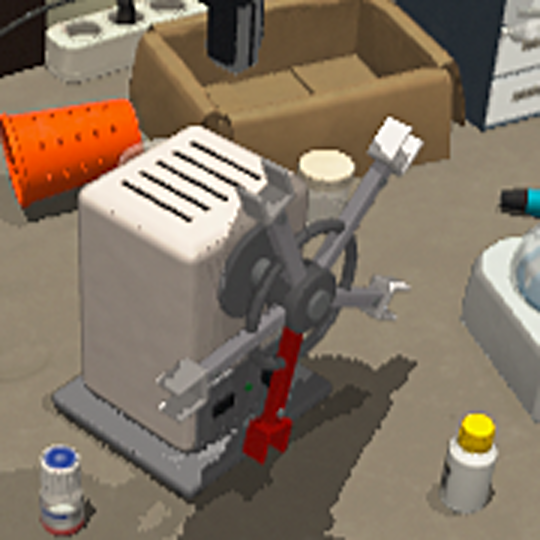

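Close-up: the red clip points down and slightly left (about −166°), the top arm leans left (clip at crop 265,190), and the closed fingers hang up and to the left of it. I'll lower the fingers beside the top arm and push it to the right.

>>> move_arm --moves '[{"gripper":-1,"xyz":[0,0.5,0],"angular":[0,0,0]},{"gripper":-1,"xyz":[0,0.5,4],"angular":[0,0,0]},{"gripper":-1,"xyz":[0,0.5,8],"angular":[0,0,0]},{"gripper":-1,"xyz":[0,0.5,11],"angular":[0,0,0]},{"gripper":-1,"xyz":[0,-0.5,11],"angular":[0,0,0]},{"gripper":-1,"xyz":[0,-1.5,11],"angular":[0,0,0]},{"gripper":-1,"xyz":[0,-2.4,11],"angular":[0,0,0]},{"gripper":-1,"xyz":[0,-3.2,11],"angular":[0,0,0]},{"gripper":-1,"xyz":[0,-4,11],"angular":[0,0,0]},{"gripper":-1,"xyz":[0,-4,11],"angular":[0,0,0]}]'

```text
clock: 3.58
position: [520.0, 109.1, 241.2]
ee_rot: [-0.13, 0.992, -0.0, -0.0]
contact_force: [-0.4, -0.1, -0.2]
gripper_width: 0.0
```

```bash
python3 -c "
from h import *
dang('2')"
```

```text
scene 382 x [-5.9 -0.9  7.1]
  r 25 50 73 mid-lat(min,max,med) deg [-155.  -135.6 -142.3] rmax 49.0 x [-3. -1.  5.]
  r 50 94 150 mid-lat(min,max,med) deg [-152.6 -142.9 -146.3] rmax 94.0 x [-4. -1.  5.]
  r 94 125 159 mid-lat(min,max,med) deg [-156.  -141.8 -144. ] rmax 118.0 x [-7. -1.  8.]
top few 1
(array([-4.6, 41.6, 91. ]), array([ 0.5,  0.3, -0.9]), 3.67)
```

>>> move_arm --moves '[{"gripper":-1,"xyz":[0,-0.9,0],"angular":[0,0,0]},{"gripper":-1,"xyz":[0,-1.8,0],"angular":[0,0,0]},{"gripper":-1,"xyz":[0,-2.7,0.2],"angular":[0,0,0]},{"gripper":-1,"xyz":[0,-3.6,0.4],"angular":[0,0,0]},{"gripper":-1,"xyz":[0,-4.5,0.7],"angular":[0,0,0]},{"gripper":-1,"xyz":[0,-5.4,1.0],"angular":[0,0,0]},{"gripper":-1,"xyz":[0,-6.3,1.5],"angular":[0,0,0]},{"gripper":-1,"xyz":[0,-7.2,2.1],"angular":[0,0,0]},{"gripper":-1,"xyz":[0,-8.0,2.7],"angular":[0,0,0]},{"gripper":-1,"xyz":[0,-8.7,3.3],"angular":[0,0,0]}]'

```text
clock: 4.92
position: [542.5, 25.3, 207.7]
ee_rot: [-0.13, 0.991, -0.0, -0.0]
contact_force: [-0.5, 2.0, 0.6]
gripper_width: 0.1
```

```bash
python3 -c "
from h import *
dang('3')"
```

```text
scene 416 x [-5.6 -1.   7.8]
  r 25 50 66 mid-lat(min,max,med) deg [-99.7 -81.3 -88. ] rmax 50.0 x [-3. -1.  4.]
  r 50 94 129 mid-lat(min,max,med) deg [-98.3 -89.2 -92.6] rmax 94.0 x [-3. -1.  5.]
  r 94 125 221 mid-lat(min,max,med) deg [-102.2  -89.   -92. ] rmax 122.0 x [-6. -0.  9.]
top few 0
(array([ -4.8, -45.8,  57.3]), array([-0.3,  0.3, -1. ]), 5.03)
```

View pics/scene3c.png

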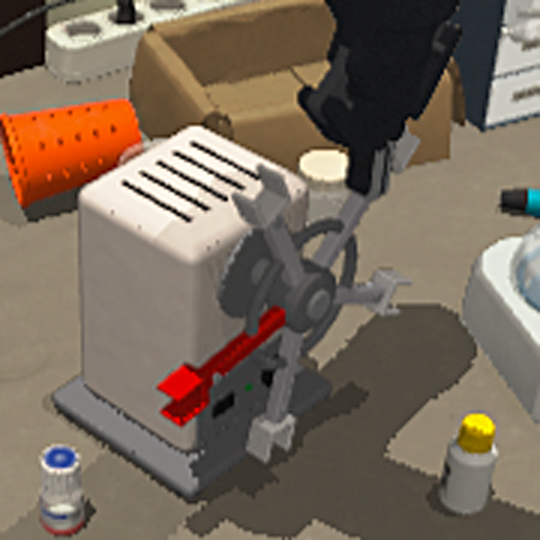

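The first push worked: the red arm is now level to the left (crop 185,390, about −96°) and the fingers rest on the upper right arm. I'll lift over the top arm and repeat.

>>> move_arm --moves '[{"gripper":-1,"xyz":[0,0.7,-1.5],"angular":[0,0,0]},{"gripper":-1,"xyz":[0,1,-5],"angular":[0,0,0]},{"gripper":-1,"xyz":[0,1,-10],"angular":[0,0,0]},{"gripper":-1,"xyz":[0,5,-11],"angular":[0,0,0]},{"gripper":-1,"xyz":[0,10,-11],"angular":[0,0,0]},{"gripper":-1,"xyz":[0,13.6,-11],"angular":[0,0,0]},{"gripper":-1,"xyz":[0,13.6,-10],"angular":[0,0,0]},{"gripper":-1,"xyz":[0,13.6,-7],"angular":[0,0,0]},{"gripper":-1,"xyz":[0,13.6,-3.4],"angular":[0,0,0]},{"gripper":-1,"xyz":[0,13.2,-3.4],"angular":[0,0,0]}]'

```text
clock: 6.28
position: [506.9, 152.1, 240.2]
ee_rot: [-0.13, 0.991, -0.001, -0.003]
contact_force: [0.5, 0.1, 0.9]
gripper_width: 0.2
```

>>> move_arm --moves '[{"gripper":-1,"xyz":[0,-0.9,0],"angular":[0,0,0]},{"gripper":-1,"xyz":[0,-1.8,0],"angular":[0,0,0]},{"gripper":-1,"xyz":[0,-2.7,0],"angular":[0,0,0]},{"gripper":-1,"xyz":[0,-3.6,0],"angular":[0,0,0]},{"gripper":-1,"xyz":[0,-4.5,0],"angular":[0,0,0]},{"gripper":-1,"xyz":[0,-5.4,0],"angular":[0,0,0]},{"gripper":-1,"xyz":[0,-6.3,0],"angular":[0,0,0]},{"gripper":-1,"xyz":[0,-7.2,0.3],"angular":[0,0,0]},{"gripper":-1,"xyz":[0,-8.1,0.5],"angular":[0,0,0]},{"gripper":-1,"xyz":[0,-9,0.9],"angular":[0,0,0]}]'

```text
clock: 7.52
position: [531.9, 65.8, 233.2]
ee_rot: [-0.131, 0.991, -0.0, 0.0]
contact_force: [-1.2, 1.4, 1.9]
gripper_width: 0.2
```

```bash
python3 -c "
from h import *
dang('4')"
```

```text
scene 264 x [-6.4 -2.   7.6]
  r 25 50 43 mid-lat(min,max,med) deg [-57.4 -42.5 -50.8] rmax 50.0 x [-4. -2. -1.]
  r 50 94 62 mid-lat(min,max,med) deg [-56.5 -47.9 -51.8] rmax 90.0 x [-3. -2. -1.]
  r 94 125 159 mid-lat(min,max,med) deg [-58.9 -47.3 -53.9] rmax 124.0 x [-7. -1.  8.]
top few 0
(array([-4.9, -4. , 82.5]), array([-1.6, -0. , -0.9]), 7.62)
```

>>> move_arm --moves '[{"gripper":-1,"xyz":[0,-0.8,0.3],"angular":[0,0,0]},{"gripper":-1,"xyz":[0,-1.7,0.6],"angular":[0,0,0]},{"gripper":-1,"xyz":[0,-2.6,1.2],"angular":[0,0,0]},{"gripper":-1,"xyz":[0,-3.4,1.8],"angular":[0,0,0]},{"gripper":-1,"xyz":[0,-4.2,2.4],"angular":[0,0,0]},{"gripper":-1,"xyz":[0,-4.2,2.4],"angular":[0,0,0]}]'

```text
clock: 8.38
position: [542.2, 25.0, 208.4]
ee_rot: [-0.13, 0.992, -0.0, -0.001]
contact_force: [0.4, 0.2, 0.4]
gripper_width: 0.0
```

>>> move_arm --moves '[{"gripper":-1,"xyz":[0,0.7,-1.5],"angular":[0,0,0]},{"gripper":-1,"xyz":[0,1,-5],"angular":[0,0,0]},{"gripper":-1,"xyz":[0,1,-10],"angular":[0,0,0]},{"gripper":-1,"xyz":[0,5,-11],"angular":[0,0,0]},{"gripper":-1,"xyz":[0,10,-11],"angular":[0,0,0]},{"gripper":-1,"xyz":[0,13.6,-11],"angular":[0,0,0]},{"gripper":-1,"xyz":[0,13.6,-11],"angular":[0,0,0]}]'

```text
clock: 9.25
position: [506.8, 159.6, 320.8]
ee_rot: [-0.133, 0.991, 0.0, 0.001]
contact_force: [-0.0, -0.3, -0.5]
gripper_width: 0.1
```

```bash
python3 -c "
from h import *
dang('5')"
```

```text
scene 238 x [-6.6 -2.2  6.3]
  r 25 50 45 mid-lat(min,max,med) deg [-33.  -17.1 -25.7] rmax 50.0 x [-4. -2. -1.]
  r 50 94 66 mid-lat(min,max,med) deg [-29.5 -20.4 -25.9] rmax 90.0 x [-3. -2. -0.]
  r 94 125 126 mid-lat(min,max,med) deg [-31.  -19.4 -23.9] rmax 124.0 x [-7. -3.  7.]
top few 0
(array([ -4.3,  91.4, 170.4]), array([ 0.6, -0.6, -0. ]), 9.35)
```

View pics/scene5c.png

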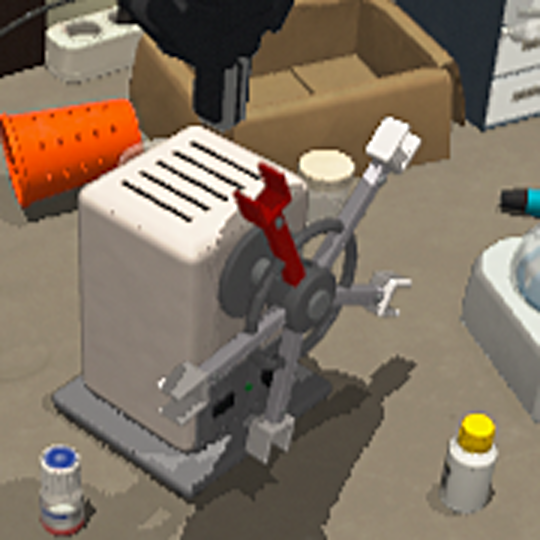

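The red arm is now upper left (clip at crop 262,195, about −25°), with the fingers free above and to the left. For the last push I'll lower, push part-way, then measure.

>>> move_arm --moves '[{"gripper":-1,"xyz":[0,0,4],"angular":[0,0,0]},{"gripper":-1,"xyz":[0,0,8],"angular":[0,0,0]},{"gripper":-1,"xyz":[0,-0.8,8],"angular":[0,0,0]},{"gripper":-1,"xyz":[0,-1.6,8],"angular":[0,0,0]},{"gripper":-1,"xyz":[0,-2.4,8],"angular":[0,0,0]},{"gripper":-1,"xyz":[0,-3.2,8],"angular":[0,0,0]},{"gripper":-1,"xyz":[0,-4,8],"angular":[0,0,0]},{"gripper":-1,"xyz":[0,-4.7,8],"angular":[0,0,0]},{"gripper":-1,"xyz":[0,-5.2,8],"angular":[0,0,0]},{"gripper":-1,"xyz":[0,-5.2,8],"angular":[0,0,0]}]'

```text
clock: 10.6
position: [520.7, 106.4, 239.0]
ee_rot: [-0.13, 0.991, -0.0, -0.0]
contact_force: [-0.2, 0.1, 1.1]
gripper_width: -0.0
```

```bash
python3 -c "
from h import *
dang('6')"
```

```text
scene 223 x [-6.3 -2.2  3.9]
  r 25 50 68 mid-lat(min,max,med) deg [-17.8   1.7 -11.1] rmax 49.0 x [-3. -2.  5.]
  r 50 94 84 mid-lat(min,max,med) deg [-11.6  -0.8  -7.8] rmax 91.0 x [-3. -2.  4.]
  r 94 125 71 mid-lat(min,max,med) deg [-6.9  0.3 -0.8] rmax 122.0 x [-7. -4.  2.]
top few 0
(array([-4.6, 38.7, 88.9]), array([ 0.2, -0.1,  1. ]), 10.7)
```

>>> move_arm --moves '[{"gripper":-1,"xyz":[0,-0.3,0],"angular":[0,0,0]},{"gripper":-1,"xyz":[0,-0.5,0],"angular":[0,0,0]},{"gripper":-1,"xyz":[0,-0.5,0],"angular":[0,0,0]},{"gripper":-1,"xyz":[0,1.5,0],"angular":[0,0,0]},{"gripper":-1,"xyz":[0,5,0],"angular":[0,0,0]},{"gripper":-1,"xyz":[0,6,-5],"angular":[0,0,0]},{"gripper":-1,"xyz":[0,6,-10],"angular":[0,0,0]},{"gripper":-1,"xyz":[0,6,-14],"angular":[0,0,0]},{"gripper":-1,"xyz":[0,6,-14],"angular":[0,0,0]}]'

```text
clock: 11.82
position: [506.5, 165.3, 383.1]
ee_rot: [-0.131, 0.991, 0.001, 0.004]
contact_force: [0.3, 0.8, -0.8]
gripper_width: -0.2
```

```bash
cat >> h.py <<'E'
def bars(p,d,n="scene"):   # front-face points of all arms: centre fit and angle modulo 72
    W=(cloud(n,p,d)-O)@B.T; r=np.hypot(W[...,1],W[...,2]); m=(r<128)&(abs(W[...,0])<14)
    return W[m],red(p)[m]
E
python3 - <<'E'
from h import *
dang('7')
p,d=arm.get_image("scene"); q,rd=bars(p,d)
f=q[(q[:,0]<-1)]; rf=rd[q[:,0]<-1]
r=np.hypot(f[:,1],f[:,2]);a=np.degrees(np.arctan2(-f[:,1],f[:,2]))
for lo,hi in((54,90),(96,120)):
  for k in range(-2,3):
    s=(r>lo)&(r<hi)&(abs((a-72*k+180)%360-180)<25)
    if s.sum()>8:
        u=np.radians(72*k); lat=-f[s,1]*np.cos(u)-f[s,2]*np.sin(u)  # lateral clockwise offset from nominal 72k
        print(lo,72*k,s.sum(),"red%.2f"%rf[s].mean(),"lat pct",np.percentile(lat,[3,25,50,75,97]).round(1),"deg mid %.2f"%np.degrees(np.arctan2((np.percentile(lat,3)+np.percentile(lat,97))/2,r[s].mean())))
E
```

```text
scene 410 x [-6.4 -1.4  7.4]
  r 25 50 60 mid-lat(min,max,med) deg [-15.    1.   -8.6] rmax 50.0 x [-4. -2.  4.]
  r 50 94 121 mid-lat(min,max,med) deg [-9.4 -0.1 -6.7] rmax 92.0 x [-3. -1.  5.]
  r 94 125 229 mid-lat(min,max,med) deg [-10.6   2.4  -4.1] rmax 124.0 x [-7. -1.  8.]
top 77 x [-5.3  0.2  7.4]
  r 94 125 77 mid-lat(min,max,med) deg [-8.  -0.2 -3.7] rmax 121.0 x [-5.  0.  7.]
(array([ -4.6,  99. , 228.8]), array([-0.6,  0.1,  0. ]), 11.93)
54 -144 54 red0.00 lat pct [-7.3 -5.  -1.7  1.5  3.8] deg mid -1.43
54 -72 61 red0.00 lat pct [-6.6 -3.7 -1.5  1.3  3.6] deg mid -1.21
54 0 70 red0.86 lat pct [-11.3  -8.   -5.3  -2.7   0.7] deg mid -4.20
54 72 65 red0.00 lat pct [-14.3 -10.7  -8.3  -5.   -1.9] deg mid -6.33
54 144 53 red0.00 lat pct [-11.3  -7.9  -5.1  -2.    0.4] deg mid -4.34
96 -144 66 red0.00 lat pct [-17.  -14.7   4.7   7.7   9.8] deg mid -1.92
96 -72 92 red0.00 lat pct [-16.1 -13.5  -3.6   6.9   9.8] deg mid -1.70
96 0 102 red0.95 lat pct [-20.3 -18.2  -7.6   2.6   5.4] deg mid -3.99
96 72 86 red0.00 lat pct [-22.8 -20.3 -15.    1.2   3.5] deg mid -5.14
96 144 28 red0.00 lat pct [-21.  -17.9 -12.5   3.2   5.5] deg mid -4.18
```

View pics/scene7c.png

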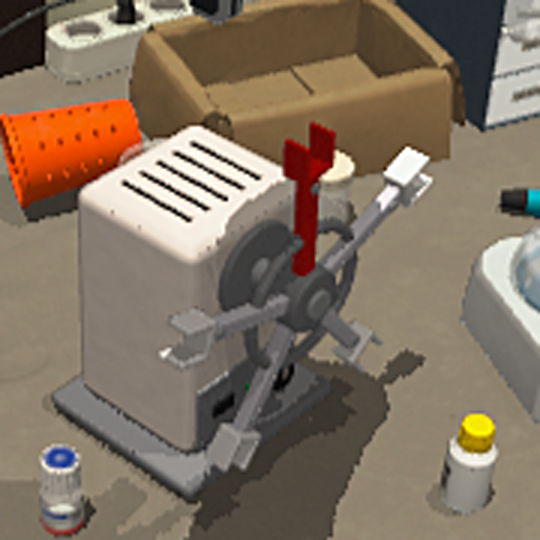

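View pics/top7c.png

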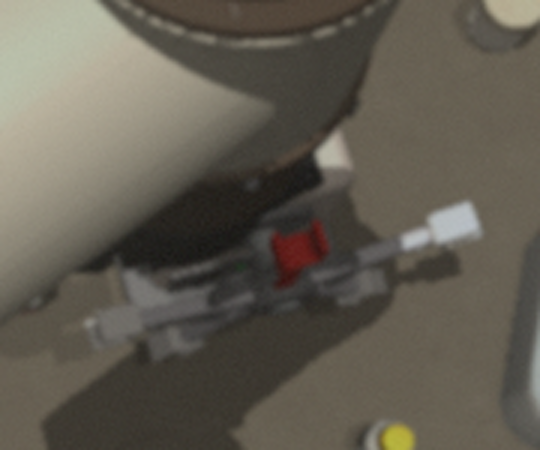

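Now only a few degrees short: red clip at (310,150) in the scene crop and (300,250) in the top crop. Averaging the five arms, which cancels error in the centre, gives about −3.4°, so I need roughly 7 mm more at the clip.

>>> move_arm --moves '[{"gripper":-1,"xyz":[0,0,5],"angular":[0,0,0]},{"gripper":-1,"xyz":[0,0,10],"angular":[0,0,0]},{"gripper":-1,"xyz":[0,-1,14],"angular":[0,0,0]},{"gripper":-1,"xyz":[0,-3,14],"angular":[0,0,0]},{"gripper":-1,"xyz":[0,-5,14],"angular":[0,0,0]},{"gripper":-1,"xyz":[0,-6,14],"angular":[0,0,0]},{"gripper":-1,"xyz":[0,-6.5,14],"angular":[0,0,0]},{"gripper":-1,"xyz":[0,-6.8,14],"angular":[0,0,0]},{"gripper":-1,"xyz":[0,-7.1,14],"angular":[0,0,0]},{"gripper":-1,"xyz":[0,-7.1,14],"angular":[0,0,0]}]'

```text
clock: 13.22
position: [523.6, 96.4, 239.3]
ee_rot: [-0.131, 0.991, -0.0, -0.0]
contact_force: [-0.6, -0.3, -0.0]
gripper_width: -0.2
```

>>> move_arm --moves '[{"gripper":-1,"xyz":[0,0,0],"angular":[0,0,0]},{"gripper":-1,"xyz":[0,1.5,0],"angular":[0,0,0]},{"gripper":-1,"xyz":[0,5,0],"angular":[0,0,0]},{"gripper":-1,"xyz":[0,7.1,-5],"angular":[0,0,0]},{"gripper":-1,"xyz":[0,7.1,-10],"angular":[0,0,0]},{"gripper":-1,"xyz":[0,7.1,-14],"angular":[0,0,0]},{"gripper":-1,"xyz":[0,7.1,-14],"angular":[0,0,0]}]'

```text
clock: 14.1
position: [506.1, 166.3, 383.1]
ee_rot: [-0.131, 0.991, 0.001, 0.004]
contact_force: [-0.7, 0.7, 0.1]
gripper_width: -0.1
```

```bash
cat > m.py <<'E'
from h import *
def meas():
    p,d=arm.get_image("scene"); q,rd=bars(p,d); f=q[q[:,0]<-1]
    r=np.hypot(f[:,1],f[:,2]);a=np.degrees(np.arctan2(-f[:,1],f[:,2]))
    for lo,hi in((54,90),(96,120)):
        o=[]
        for k in range(-2,3):
            s=(r>lo)&(r<hi)&(abs((a-72*k+180)%360-180)<25); u=np.radians(72*k); lat=-f[s,1]*np.cos(u)-f[s,2]*np.sin(u)
            o.append(np.degrees(np.arctan2(np.percentile(lat,[3,97]).mean(),r[s].mean())))
        print(lo,np.round(o,2),"mean %.2f"%np.mean(o))
E
python3 -c "
from m import *
dang('8');meas();meas()"
```

```text
scene 424 x [-6.4 -1.4  7.4]
  r 25 50 66 mid-lat(min,max,med) deg [-12.7   6.1  -5.7] rmax 50.0 x [-3. -2.  5.]
  r 50 94 121 mid-lat(min,max,med) deg [-6.9  1.9 -3.8] rmax 92.0 x [-3. -1.  5.]
  r 94 125 237 mid-lat(min,max,med) deg [-7.9  5.1 -2.7] rmax 124.0 x [-7. -1.  9.]
top 73 x [-5.2  0.8  7.3]
  r 94 125 73 mid-lat(min,max,med) deg [-5.2  3.1 -0.2] rmax 122.0 x [-5.  1.  7.]
(array([ -4.7,  99.8, 228.8]), array([-0.2, -0.3, -0.2]), 14.2)
54 [ 2.33  1.84 -1.64 -2.92 -1.3 ] mean -0.34
96 [ 0.53  0.91 -1.21 -1.99 -1.12] mean -0.58
54 [ 1.25  1.78 -1.64 -4.19 -1.09] mean -0.78
96 [ 0.83  1.   -1.34 -2.17 -1.09] mean -0.55
```

Run:
```python
from h import *
p,d=arm.get_image("scene");W=cloud("scene",p,d)
q=cv2.imread("pics/scene0.png")
for nm,b in dict(brown=(355,385,312,362),white=(425,447,267,302),vial=(290,310,277,308)).items():
    M=np.zeros((480,640),bool);M[b[2]:b[3],b[0]:b[1]]=True;M&=(W[...,2]>25)
    print(nm,np.round(np.nanpercentile(W[M],[2,50,98],axis=0)).tolist())
print(ang("scene",p)['mean'],ang("scene",cv2.imread("pics/scene8.png"))['mean'])
cv2.imwrite("pics/final.png",cv2.resize(p[130:370,270:470],None,fx=2.5,fy=2.5))
```

```text
brown [[385.0, 164.0, 27.0], [396.0, 186.0, 61.0], [423.0, 202.0, 87.0]]
white [[437.0, -20.0, 26.0], [447.0, -5.0, 52.0], [462.0, 3.0, 73.0]]
vial [[555.0, 216.0, 26.0], [561.0, 231.0, 52.0], [578.0, 241.0, 63.0]]
-7.2 -7.2
```

View pics/final.png

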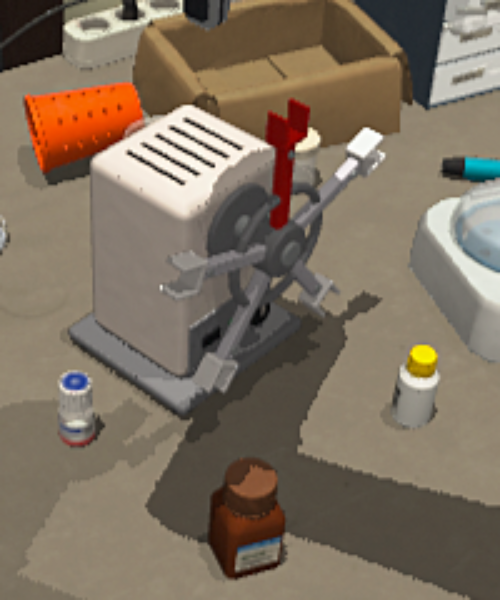

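The final view shows the red arm upright (clip at 288,120), the fingers well clear, and the bottles and vial where they were. I'm handing the job in.

```bash
python3 -c "
from bench import arm
print(arm.job_done())"
```

```text
the job is handed in; nothing more can be done
None
```

The red arm now points straight up to within about 1°, and the wheel is standing still with the gripper well clear of it. I got it there with closed fingertips, pushing the uppermost arm clockwise twice and then nudging the red arm itself in small steps.

- **Angle:** averaging all five arms gave −0.3° to −0.8°, which is at the noise level. The red arm alone read about −1.2° to −1.6°. A cruder reading, from casting the red pixels onto the wheel plane, gave −7.2°. I discounted it because it counts the visible left side of the arm, but it agreed across two pictures, so the wheel was not moving.
- **Bottles and vial:** their measured positions matched the start within about 1 mm.
- **Forces and time:** force readings at the end of each move stayed around 2 N or less, and the job took about 14 s.

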